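# Find where the chest tray binds, mark it, back off

## Task

The sliding tray in this tool chest binds somewhere along its runners. Take it by its upright wooden handle and slide it gently towards the loose wooden marker block, pushing the block along in front of it, until you clearly feel the tray bind, without forcing it; then draw the tray back so that about 3 cm is left between it and the block, which stays standing where it marks the tight spot, and let go. Leave the other tools on the bench alone.

Things in the scene. Friction and masses are not known exactly. Their poses are not given: they have to be found in the camera images.
- chest: Open-topped plywood tool chest, fixed to the bench: 260 mm (its x) by 460 mm (its y, the direction of the tray's travel), rim 130 mm high, walls 12 mm. Origin: centre of its underside, on the bench. It stands anywhere and turned up to about 20 degrees; its y axis always points from the tray towards the marker block.
- runners: Pair of wooden ledges fixed in the chest that carry the tray along the chest's y; tops 85 mm above the bench. Origin: chest centre, at the ledge tops; axes as the chest's. Their covered groove hides the tight spot, out of sight, at a different place every time: resistance there grows by about 1 N per mm pushed on. 3 N above the ordinary drag, kept for a moment, is a clear bind; 16 N is forcing it.
- tray (a joint): Travel of the tray along the chest's +y, in m: 0 = at the chest's -y end, grows towards the marker block, at most 0.27; starts between 0 and 0.04. The free tray drags with about 2 N and stays where it is left. It first binds somewhere between 0.11 and 0.19.
- tray_grip (a point): Where to grasp: on an upright wooden board across the tray's middle, 18 mm thick along the chest's y (pinch it so, from above), 110 mm long along x. This point is its centre, 20 mm below its top edge, 166 mm above the bench; tray and chest rims are at 130 mm, the block's top at 145 mm. The tray is 160 mm long (y), 228 mm wide, 44 mm high, 0.7 kg; its end face is 80 mm from here along +y.
- tray_edge (a point): Point on the outside of the tray's leading (+y) end face, half-way up it, on the side where the block stands. Axes as the chest's.
- block_center (a point): Centre of the loose marker block, plain wood, 30 x 30 x 60 mm standing upright, about 45 g, on the chest's -x ledge ahead of (+y of) the tray; starts with 20 to 90 mm between it and the tray. Its near face is 15 mm from this point; it needs no grasping, the tray's end face pushes it.
- glue: Bystander: standing plastic glue bottle, 56 mm across, 150 mm high, beside the chest. Origin at its foot. Not to be disturbed.
- plane: Bystander: wooden hand plane, 200 x 55 mm, about 100 mm high, beside the chest. Origin: centre of its sole. Not to be disturbed.
- screwdriver: Bystander: screwdriver, 200 mm long, lying on the bench beside the chest. Origin under its middle. Not to be disturbed.

How it is judged:
By the outcome, as a careful person would: the job done as asked, in the order asked, and still so for the second after the job is handed in, with the robot touching nothing.
It also fails if it takes over 69 s, if anything falls off the work surface, if the arm or the gripper's body presses on something with over 40 N, if the wrist force passes 120 N, or if a joint passes its speed limit or range.

## Robot

A 6-joint arm with a two-finger parallel gripper is mounted at the origin on the work surface. World frame = base frame: x ahead of the robot, y to its left, z up, the work surface at z = 0. Lengths are in m, angles in rad, forces in N, time in s.
With the tool pointing down it reaches from about 0.35 to 0.775 m from the base axis. Payload 5.5 kg.
Tool frame: the origin (TCP) lies at the very end of the fingers, on their centre line; the grasp point (between the pads) lies 19 mm behind it; x points along the fingers, y is the direction in which the jaws open and shut, and the axes are right-handed (so a half turn about x gives the same grasp; the last joint's range is limited). The gripper opens to 85 mm and grips with 20 to 120 N. Pads are 22 mm wide; open, the fingers measure 114 mm over their backs; the gripper's body (76 mm by 85 mm) begins 54 mm behind the grasp point. The pads swing forward as they close: fully open they stand 13 mm farther back than shut.
Start: joints at [-0.14, 0.313, 0.046, 1.304, 0, 1.431], TCP at [0.575, -0, 0.231] pointing down, gripper open.
Joint ranges: [-2.76, 2.76], [-0.86, 1.69], [-1.03, 1.26], [-2.2, 2.34], [-1.47, 1.5], [-3.14, 3.14]. Speed limits (rad/s): [2.57, 2.57, 3.14, 3.14, 3.14, 3.14].

## Interface

Orientations are given as a unit quaternion [w, x, y, z].
In Python, from workcell import env gives the robot as it stands.
- The arm moves only by the tool drive_tool, never from a script. Its argument "plan" is a list that holds one entry, the list of rows, each a list of 7 numbers: the shift along the tool's x, y, z in cm, then the turn, a rotation vector about the tool's x, y, z in degrees, then the opening, from 0 (shut) to 1 (fully open). In form: [[[tx, ty, tz, wx, wy, wz, fingers], ...]]. A call has exactly 5 rows; each row shifts and turns the commanded pose from where the row before left it, along the tool's axes as they then stand; what a row does not reach is not made up. A row lasts 1/12 s, in which the tool goes at most 41.7 mm and 7.16 degrees, less where a joint would pass 70% of its speed; a pose out of reach is approached as far as the arm can. A call with a gripper value outside its range is refused whole. The fingers move at their own pace and stop on an object; "squeeze" is the grip in N (left out, the last holds). Time passes only in rows, so rows that do not move let the fingers close, or fill a call up. It gives the time, the measured TCP pose, the force and the opening at its end, in the units of the state.
- env.get_state(): the state, without advancing time (a new reading comes with each control period).
- env.read_camera(name): name is "scene" or "side" or "wrist"; returns the picture (384x512x3 uint8, red, green, blue); there is no depth.
- env.camera_model(name): a dict with "camera_matrix" (3x3 intrinsics, pixels), "k1" (the pictures are not rectified: a ray, as slopes to the right and down, at radius r is drawn at 1 + k1 r^2 times it, then the intrinsics apply), "camera_from_world" (4x4, takes a point from world to camera coordinates); the wrist camera has in their place "T_tool_cam" (4x4, takes a point from camera to tool coordinates, whose origin is the TCP and whose axes are the tool frame's). Camera axes: x right, y down, z forward; pixel columns grow to the right and rows downward; lengths in m; the calibration is good to about 2 mm. A picture is of the moment at which its call begins: read the wrist's pose just before it. camera_model takes no time and is no camera call.
- env.hand_in(): hands the job in, once; it reports no verdict.
The state is a dict: "clock": time; "joint_pos": joint angles; "qvel": joint speeds; "tau": joint torques, N m; "tcp_pos": TCP position; "orientation": TCP orientation; "wrist_force": force on the tool from outside, world axes, zero at the start; "ft_torque": the same for the moment, N m; "finger_gap": finger opening in m.
Only numpy, scipy, OpenCV 4.12 (cv2) and the standard library are available. Lean on these libraries where they do the work, as an engineer would, in place of code of your own. Each camera call takes 0.05 s, during which the arm holds its last target.

## Working session

There is one attempt and no reset: what is moved stays moved. The work goes in short steps, Python scripts to look and compute and a tool call to move; the robot and the scene stay as the last step left them, time stands still between calls to the robot, and variables do not carry over. Pictures are saved under pics/ and viewed, and the job is handed in when it is done.

Besides the shell and the picture viewer there is one more tool, called after "Request:" as name(argument=value, ...), one argument or row to a line, values as JSON. drive_tool: Moves the arm, as the interface text tells. Its arguments: {"type":"object","properties":{"plan":{"type":"array","items":{"type":"array","items":{"type":"array","items":{"type":"number"}}}},"squeeze":{"type":"number"}},"required":["plan"]}

```bash
mkdir -p pics; python3 - <<'E'
from workcell import env
import cv2,numpy as np
s=env.get_state();print({k:np.round(v,4).tolist() for k,v in s.items()})
for n in ["scene","side","wrist"]:
    im=env.read_camera(n);cv2.imwrite(f"pics/{n}0.png",im[:,:,::-1]);m=env.camera_model(n);print(n,{k:np.round(v,4).tolist() for k,v in m.items()})
E
```

```text
{'clock': 0.0, 'joint_pos': [-0.1396, 0.314, 0.0449, 1.3036, 0.0, 1.4311], 'qvel': [0.0007, 0.0009, 0.002, -0.0013, -0.0004, 0.0016], 'tau': [-0.0029, -48.0629, 29.8531, 0.0195, -0.0004, -0.0], 'tcp_pos': [0.5745, 0.0001, 0.2304], 'orientation': [0.4995, 0.4996, 0.5006, -0.5004], 'wrist_force': [-1.1565, -0.1216, -0.5749], 'ft_torque': [0.0591, -0.0024, -0.0062], 'finger_gap': 0.0853}
scene {'camera_matrix': [[468.6088, 0.0, 245.6789], [0.0, 468.6088, 193.0737], [0.0, 0.0, 1.0]], 'k1': -0.0887, 'camera_from_world': [[-0.6049, 0.7963, 0.0065, 0.3403], [0.4872, 0.3766, -0.7879, -0.1617], [-0.6299, -0.4734, -0.6157, 1.731], [0.0, 0.0, 0.0, 1.0]]}
side {'camera_matrix': [[404.0294, 0.0, 250.9164], [0.0, 404.0294, 186.6947], [0.0, 0.0, 1.0]], 'k1': -0.0959, 'camera_from_world': [[-0.9898, -0.1426, 0.0026, 0.5294], [-0.1152, 0.7888, -0.6038, 0.1143], [0.0841, -0.5979, -0.7971, 1.0804], [0.0, 0.0, 0.0, 1.0]]}
wrist {'camera_matrix': [[309.8494, 0.0, 250.5058], [0.0, 309.8494, 193.5559], [0.0, 0.0, 1.0]], 'k1': 0.0287, 'T_tool_cam': [[0.0003, -0.3205, 0.9473, -0.1416], [1.0, -0.0001, -0.0004, -0.0004], [0.0002, 0.9473, 0.3205, -0.0826], [0.0, 0.0, 0.0, 1.0]]}
```

View pics/scene0.png

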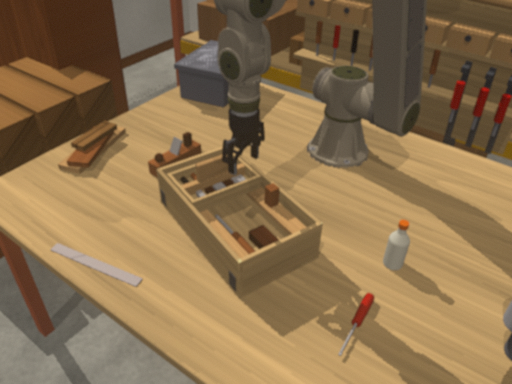

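View pics/side0.png

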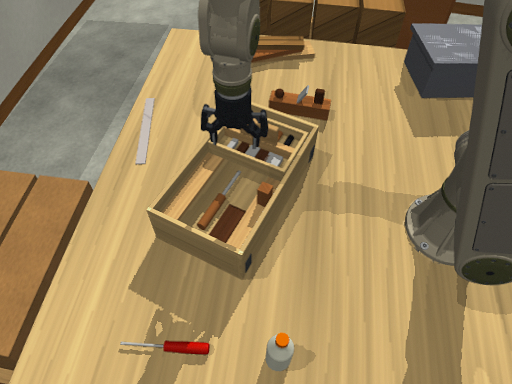

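View pics/wrist0.png

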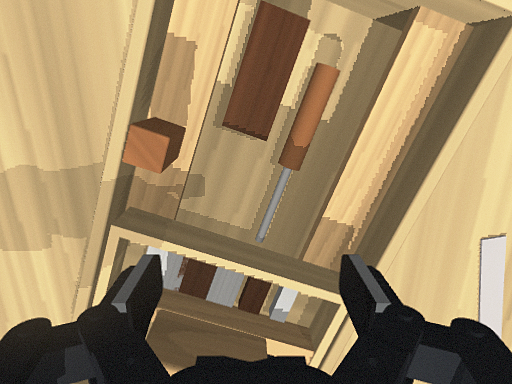

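The scene view shows the chest with its far corner at about (237,285), the block at about (271,195) and the gripper hiding the handle. The side view shows rim corners at about (150,210), (247,265) and (317,122), with the block at about (264,193). The wrist view shows the block at about (155,145) and the handle top at about (210,340). I'll zoom in for exact corners.

```bash
python3 - <<'E'
import cv2
def crop(n,x0,y0,x1,y1,k,o):
    im=cv2.imread(f"pics/{n}.png")[y0:y1,x0:x1];cv2.imwrite(f"pics/{o}.png",cv2.resize(im,None,fx=k,fy=k,interpolation=cv2.INTER_CUBIC))
crop("scene0",145,140,335,290,4,"sc_c")
crop("side0",140,95,330,275,3.3,"si_c")
E
```

```text
(no output)
```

View pics/sc_c.png

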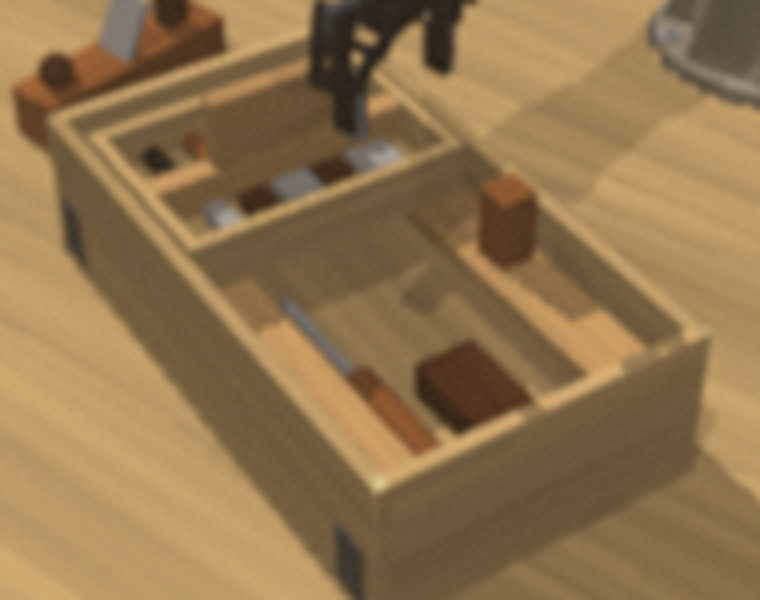

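View pics/si_c.png

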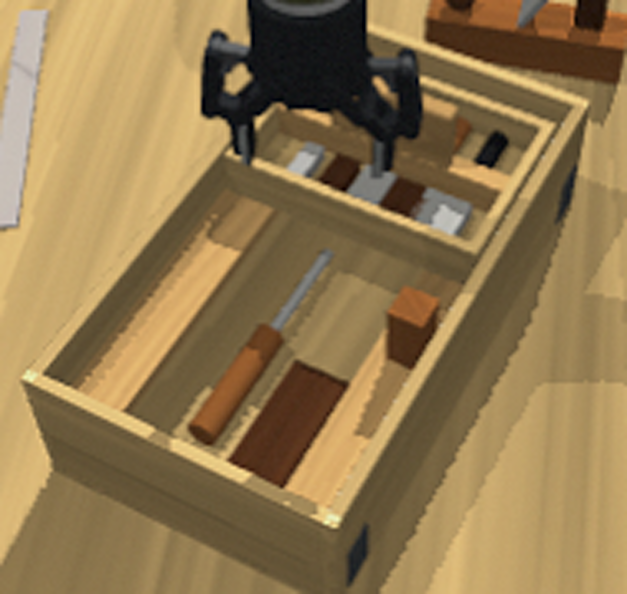

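```bash
cat > h.py <<'E'
import numpy as np,cv2
from scipy.spatial.transform import Rotation as R
from workcell import env
def ray(name,px,state=None):
    m=env.camera_model(name);K=np.array(m["camera_matrix"],float);k=m["k1"]
    s=cv2.undistortPoints(np.array([[px]],float),K,np.array([k,0,0,0,0.]))[0,0]
    d=np.array([s[0],s[1],1.])
    if name=="wrist":
        q=state["orientation"];T=np.eye(4);T[:3,:3]=R.from_quat([q[1],q[2],q[3],q[0]]).as_matrix();T[:3,3]=state["tcp_pos"]
        T=T@np.array(m["T_tool_cam"])
    else: T=np.linalg.inv(np.array(m["camera_from_world"]))
    d=T[:3,:3]@d
    return T[:3,3],d/np.linalg.norm(d)
def plane(r,z):
    o,d=r;return o+d*(z-o[2])/d[2]
def tri(*rs):
    A=np.zeros((3,3));b=np.zeros(3)
    for o,d in rs:
        P=np.eye(3)-np.outer(d,d);A+=P;b+=P@o
    p=np.linalg.solve(A,b);return p,max(np.linalg.norm((np.eye(3)-np.outer(d,d))@(p-o)) for o,d in rs)
E
python3 - <<'E'
from h import *
np.set_printoptions(precision=4,suppress=True)
P={'B':((239.2,263),(148.2,209.2)),'C':((322,223.75),(241.5,254.1)),'blk':((272,187.2),(265.8,188)),'tray-x':((258.75,177.5),(284.8,171.4))}
for k,(a,b) in P.items(): print(k,tri(ray("scene",a),ray("side",b)),plane(ray("scene",a),.13),plane(ray("side",b),.13))
A=plane(ray("scene",(158,170)),.13);D=plane(ray("side",(317.3,126.8)),.13);T=plane(ray("scene",(193,202)),.13)
print('A',A,'D',D,'tray+x',T)
E
```

```text
B (array([0.7664, 0.1329, 0.1236]), np.float64(0.0019674134620653403)) [0.772  0.1389 0.13  ] [0.7642 0.1346 0.13  ]
C (array([0.5251, 0.219 , 0.1242]), np.float64(0.001889919276721627)) [0.5321 0.2239 0.13  ] [0.5245 0.2199 0.13  ]
blk (array([0.493 , 0.0385, 0.1395]), np.float64(0.00046831984591331186)) [0.4828 0.0323 0.13  ] [0.4936 0.0308 0.13  ]
tray-x (array([ 0.452 , -0.0375,  0.1169]), np.float64(0.0017571977798137538)) [ 0.468  -0.0249  0.13  ] [ 0.4519 -0.0289  0.13  ]
A [ 0.6212 -0.2854  0.13  ] D [ 0.3761 -0.2039  0.13  ] tray+x [ 0.6696 -0.1003  0.13  ]
```

Request:
drive_tool(
  plan=[
    [[-0.8,-0.8,2.8,0,0,0,1],[-0.8,-0.8,2.8,0,0,0,1],[-0.8,-0.8,2.8,0,0,0,1],[-0.8,-0.8,2.8,0,0,0,1],[-0.8,-0.8,2.8,0,0,0,1]],
  ],
)

```text
clock: 0.57
tcp_pos: [0.5343, -0.141, 0.2714]
orientation: [0.5, 0.5, 0.5, -0.5]
wrist_force: [-0.5, 0.0, -0.2]
finger_gap: 0.0857
```

Request:
drive_tool(
  plan=[
    [[0,0,0,-7,0,0,1],[0,0,0,-7,0,0,1],[0,0,0,-7,0,0,1],[0,0,0,-7,0,0,1],[0,0,0,-7,0,0,1]],
  ],
)

```text
clock: 0.98
tcp_pos: [0.5348, -0.1402, 0.271]
orientation: [0.628, 0.325, 0.628, -0.325]
wrist_force: [-0.2, -0.4, -0.7]
finger_gap: 0.0851
```

Request:
drive_tool(
  plan=[
    [[0,0,0,-7,0,0,1],[0,0,0,-7,0,0,1],[0,0,0,-7,0,0,1],[0,0,0,-7,0,0,1],[0,0,0,-7,0,0,1]],
  ],
)

```text
clock: 1.4
tcp_pos: [0.5348, -0.1399, 0.2709]
orientation: [0.696, 0.121, 0.697, -0.121]
wrist_force: [0.6, -0.8, 0.6]
finger_gap: 0.0854
```

```bash
python3 - <<'E'
from h import *
s=env.get_state();print({k:np.round(s[k],4).tolist() for k in ['clock','tcp_pos','orientation','joint_pos','wrist_force']})
q=s["orientation"];M=R.from_quat([q[1],q[2],q[3],q[0]]).as_matrix();print(M.round(3))
np.save("s1.npy",s,allow_pickle=True)
for n in ["wrist","side","scene"]:
    im=env.read_camera(n);cv2.imwrite(f"pics/{n}1.png",im[:,:,::-1])
E
```

```text
{'clock': 1.4, 'tcp_pos': [0.5348, -0.1399, 0.2709], 'orientation': [0.6965, 0.1208, 0.697, -0.1206], 'joint_pos': [-0.4011, 0.2627, 0.0739, 1.3827, 0.0, -0.0581], 'wrist_force': [0.6111, -0.809, 0.5805]}
[[-0.001  0.336  0.942]
 [ 0.     0.942 -0.336]
 [-1.     0.    -0.001]]
```

View pics/wrist1.png

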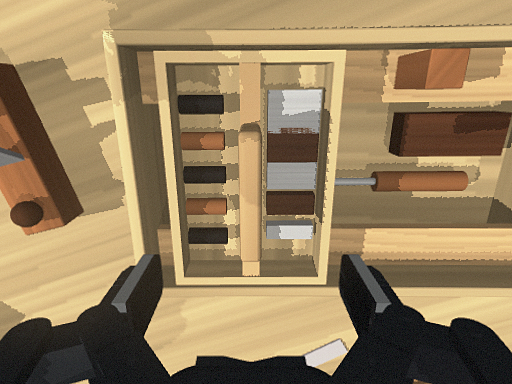

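View pics/side1.png

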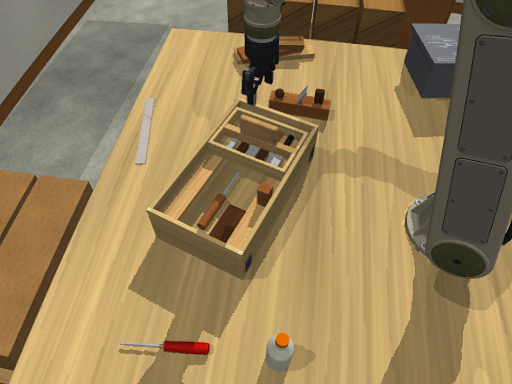

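The wrist view now shows the handle's top as an upright strip, columns about 241–261 and rows about 125–275, well aligned with the jaws. The tray rim edge towards the block is near column 335 and the block is at the top right (430,68). The side view shows the handle board at about (262,130), unobstructed.

```bash
python3 - <<'E'
import cv2
def crop(n,x0,y0,x1,y1,k,o):
    im=cv2.imread(f"pics/{n}.png")[y0:y1,x0:x1];cv2.imwrite(f"pics/{o}.png",cv2.resize(im,None,fx=k,fy=k,interpolation=cv2.INTER_CUBIC))
crop("side1",200,95,330,215,5,"si_c1")
crop("wrist1",140,30,360,300,2.2,"w_c1")
crop("scene1",145,140,335,290,4,"sc_c1")
E
```

```text
(no output)
```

View pics/si_c1.png

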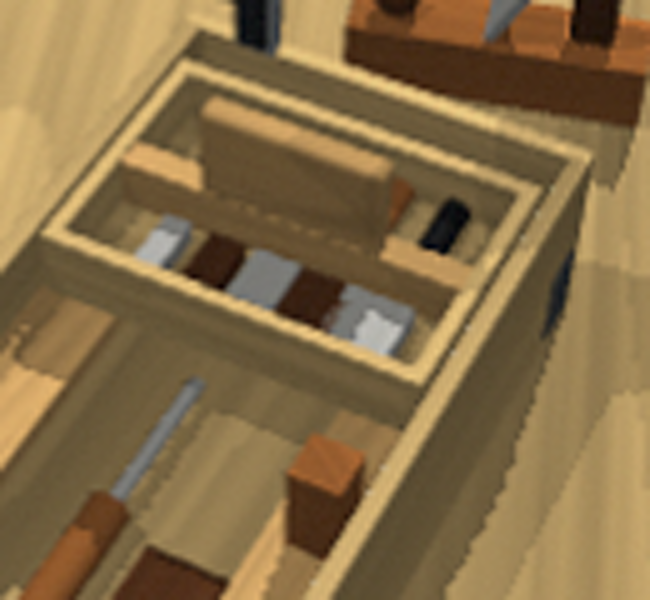

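View pics/w_c1.png

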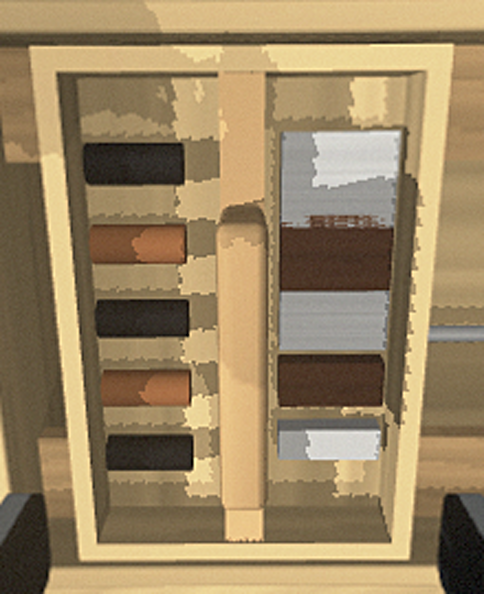

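View pics/sc_c1.png

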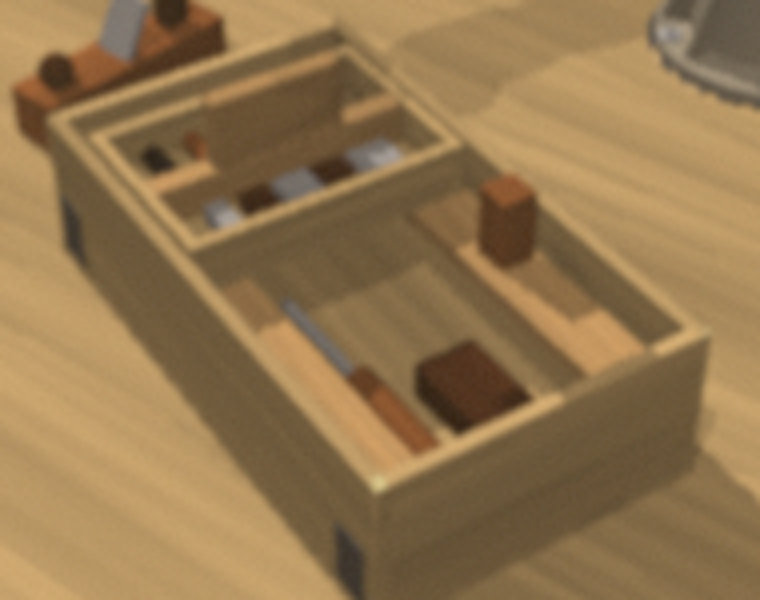

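```bash
python3 - <<'E'
from h import *
np.set_printoptions(precision=4,suppress=True)
s=np.load("s1.npy",allow_pickle=True).item()
w=lambda p:ray("wrist",p,s)
a=tri(w((250.2,133.6)),ray("side",(277.6,128.6)));b=tri(w((250.9,260.9)),ray("side",(241.8,116)))
print('ends',a,b,np.linalg.norm(a[0]-b[0]))
a=plane(w((250.2,133.6)),.186);b=plane(w((250.9,260.9)),.186);print(a,b,np.linalg.norm(a-b),(a+b)/2,np.degrees(np.arctan2(*(b-a)[[1,0]])))
for nm,zz,u,v,du,dv in [('width top',.186,239.1,261.4,133.6,133.6)]: print(nm,np.linalg.norm(plane(w((u,du)),zz)-plane(w((v,dv)),zz)))
# tray rim corners +y (wrist crop (453,45),(409,558))
for p in [(453,45),(409,558),(30,47),(79,558)]:
    print(plane(w((p[0]/2.2+140,p[1]/2.2+30)),.13))
# block top: wrist
E
```

```text
ends (array([ 0.4842, -0.1226,  0.1868]), np.float64(0.001156278112898359)) (array([ 0.5833, -0.157 ,  0.1863]), np.float64(0.0009561363171210036)) 0.1048578601976291
[ 0.4855 -0.1227  0.186 ] [ 0.5845 -0.1575  0.186 ] 0.1049370530490423 [ 0.535  -0.1401  0.186 ] -19.36554595529988
width top 0.01613912199830592
[ 0.4555 -0.028   0.13  ]
[ 0.6687 -0.1028  0.13  ]
[ 0.4027 -0.1779  0.13  ]
[ 0.615  -0.2529  0.13  ]
```

The handle top triangulates to z = 0.187 (the text implies 0.186), with its centre at (0.535, -0.140) and the chest at −19.4°. The TCP is directly above it. I'll descend and grip.

Request:
drive_tool(
  plan=[
    [[1.2,0,0,0,0,0,1],[1.2,0,0,0,0,0,1],[1.2,0,0,0,0,0,1],[1.2,0,0,0,0,0,1],[1.2,0,0,0,0,0,1]],
  ],
)

```text
clock: 1.97
tcp_pos: [0.5349, -0.14, 0.2106]
orientation: [0.696, 0.124, 0.696, -0.124]
wrist_force: [-0.2, -0.3, 0.0]
finger_gap: 0.0856
```

Request:
drive_tool(
  plan=[
    [[1.3,0,0,0,0,0,1],[1.3,0,0,0,0,0,1],[1.3,0,0,0,0,0,1],[1.2,0,0,0,0,0,1],[1.1,0,0,0,0,0,1]],
  ],
)

```text
clock: 2.38
tcp_pos: [0.5347, -0.1399, 0.1484]
orientation: [0.696, 0.124, 0.696, -0.124]
wrist_force: [-0.9, -0.3, -0.7]
finger_gap: 0.0855
```

Request:
drive_tool(
  plan=[
    [[0,0,0,0,0,0,0.5],[0,0,0,0,0,0,0.4],[0,0,0,0,0,0,0.3],[0,0,0,0,0,0,0.25],[0,0,0,0,0,0,0.22]],
  ],
  squeeze=40,
)

```text
clock: 2.8
tcp_pos: [0.5356, -0.1402, 0.1502]
orientation: [0.697, 0.123, 0.696, -0.123]
wrist_force: [0.4, 0.7, 0.1]
finger_gap: 0.0253
```

Request:
drive_tool(
  plan=[
    [[0,0,0,0,0,0,0.1],[0,0,0,0,0,0,0],[0,0,0,0,0,0,0],[0,0,0,0,0,0,0],[0,0,0,0,0,0,0]],
  ],
  squeeze=40,
)

```text
clock: 3.22
tcp_pos: [0.5355, -0.1403, 0.1502]
orientation: [0.697, 0.122, 0.696, -0.123]
wrist_force: [-1.5, -0.4, 6.0]
finger_gap: 0.0176
```

Request:
drive_tool(
  plan=[
    [[-0.1,0,0,0,0,0,0],[0,0.1,0,0,0,0,0],[0,0.2,0,0,0,0,0],[0,0.3,-0.01,0,0,0,0],[0,0.3,0,0,0,0,0]],
  ],
)

```text
clock: 3.63
tcp_pos: [0.5385, -0.1316, 0.1503]
orientation: [0.697, 0.123, 0.696, -0.123]
wrist_force: [2.4, -2.8, -1.9]
finger_gap: 0.0175
```

Request:
drive_tool(
  plan=[
    [[0,0.3,0,0,0,0,0],[0,0.3,-0.01,0,0,0,0],[0,0.3,0,0,0,0,0],[0,0.3,-0.01,0,0,0,0],[0,0.3,0,0,0,0,0]],
  ],
)

```text
clock: 4.05
tcp_pos: [0.5436, -0.1172, 0.1503]
orientation: [0.697, 0.123, 0.696, -0.123]
wrist_force: [4.1, -4.2, -2.3]
finger_gap: 0.0171
```

```bash
python3 - <<'E'
from h import *
s=env.get_state();print({k:np.round(s[k],4).tolist() for k in ['clock','tcp_pos','orientation','wrist_force','ft_torque']})
u=np.array([.3315,.9435,0]);print((s['tcp_pos']-np.array([.5355,-.1403,0]))@u,s['wrist_force']@u)
E
```

```text
{'clock': 4.05, 'tcp_pos': [0.5436, -0.1172, 0.1503], 'orientation': [0.6967, 0.1226, 0.6961, -0.1228], 'wrist_force': [4.1296, -4.1517, -2.3415], 'ft_torque': [-0.6908, -0.7501, 0.4098]}
0.024482516318236783 -2.548163418446235
```

Request:
drive_tool(
  plan=[
    [[0,0.3,0.02,0,0,0,0],[0,0.3,0.02,0,0,0,0],[0,0.3,0.02,0,0,0,0],[0,0.3,0.02,0,0,0,0],[0,0.3,0.02,0,0,0,0]],
  ],
)

```text
clock: 4.47
tcp_pos: [0.5486, -0.1031, 0.1503]
orientation: [0.696, 0.123, 0.697, -0.123]
wrist_force: [0.1, -2.1, -0.8]
finger_gap: 0.0176
```

Request:
drive_tool(
  plan=[
    [[0,0.2,0,0,0,0,0],[0,0.2,0,0,0,0,0],[0,0.2,0,0,0,0,0],[0,0.15,0,0,0,0,0],[0,0.15,0,0,0,0,0]],
  ],
)

```text
clock: 4.88
tcp_pos: [0.5515, -0.0947, 0.1503]
orientation: [0.696, 0.123, 0.697, -0.123]
wrist_force: [-2.2, -0.4, 1.4]
finger_gap: 0.0173
```

```bash
cat > f.py <<'E'
from h import *
s=env.get_state()
u=np.array([.3315,.9435,0]);v=np.array([.9435,-.3315,0]);d=s['tcp_pos']-np.array([.5355,-.1403,0])
print('clk %.2f y %.4f x %.4f Fy %.2f Fx %.2f Fz %.2f'%(s['clock'],d@u,d@v,s['wrist_force']@u,s['wrist_force']@v,s['wrist_force'][2]), s['tcp_pos'])
E
python3 f.py; python3 -c "
from h import *
cv2.imwrite('pics/side2.png',env.read_camera('side')[:,:,::-1])"
```

```text
clk 4.88 y 0.0483 x -0.0000 Fy -1.09 Fx -1.91 Fz 1.39 [ 0.5514889  -0.09473803  0.15025507]
```

View pics/side2.png

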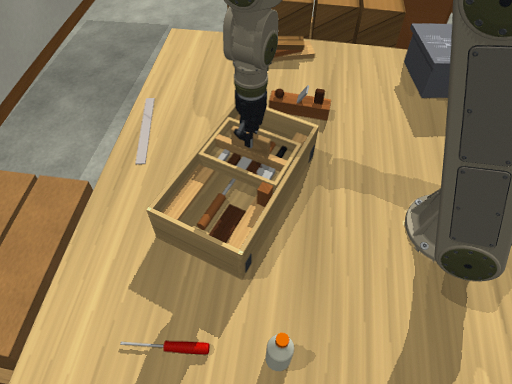

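The side view shows the tray following the gripper, its end just short of the block (265,192). Lateral force is small. Continuing gently.

Request:
drive_tool(
  plan=[
    [[0,0.15,-0.01,0,0,0,0],[0,0.15,0,0,0,0,0],[0,0.15,0,0,0,0,0],[0,0.15,0,0,0,0,0],[0,0.15,0,0,0,0,0]],
  ],
)

```text
clock: 5.35
tcp_pos: [0.554, -0.0877, 0.1502]
orientation: [0.696, 0.123, 0.697, -0.123]
wrist_force: [-4.6, -0.2, 2.5]
finger_gap: 0.0176
```

Request:
drive_tool(
  plan=[
    [[0,0.15,0,0,0,0,0],[0,0.15,0,0,0,0,0],[0,0.15,0,0,0,0,0],[0,0.15,0,0,0,0,0],[0,0.15,0,0,0,0,0]],
  ],
)

```text
clock: 5.77
tcp_pos: [0.5564, -0.0806, 0.1502]
orientation: [0.696, 0.123, 0.697, -0.123]
wrist_force: [-5.7, 0.0, 3.2]
finger_gap: 0.0175
```

```bash
python3 f.py
```

```text
clk 5.77 y 0.0632 x -0.0000 Fy -1.89 Fx -5.39 Fz 3.23 [ 0.55644735 -0.08064249  0.15021793]
```

Request:
drive_tool(
  plan=[
    [[0,0.12,-0.01,0,0,0,0],[0,0.12,-0.01,0,0,0,0],[0,0.12,-0.01,0,0,0,0],[0,0.12,-0.01,0,0,0,0],[0,0.12,-0.01,0,0,0,0]],
  ],
)

```text
clock: 6.18
tcp_pos: [0.5584, -0.075, 0.1502]
orientation: [0.696, 0.123, 0.697, -0.123]
wrist_force: [-4.8, -0.4, 2.9]
finger_gap: 0.0175
```

```bash
python3 f.py
```

```text
clk 6.18 y 0.0692 x -0.0000 Fy -1.97 Fx -4.45 Fz 2.92 [ 0.55841119 -0.07502344  0.15022273]
```

Request:
drive_tool(
  plan=[
    [[0,0.12,-0.01,0,0,0,0],[0,0.12,-0.01,0,0,0,0],[0,0.12,-0.01,0,0,0,0],[0,0.12,-0.01,0,0,0,0],[0,0.12,-0.01,0,0,0,0]],
  ],
)

```text
clock: 6.6
tcp_pos: [0.5604, -0.0693, 0.1502]
orientation: [0.696, 0.123, 0.696, -0.123]
wrist_force: [-4.7, -1.1, 1.2]
finger_gap: 0.0173
```

```bash
python3 f.py
```

```text
clk 6.60 y 0.0752 x 0.0000 Fy -2.65 Fx -4.10 Fz 1.17 [ 0.56044957 -0.06932844  0.15024908]
```

Request:
drive_tool(
  plan=[
    [[0,0.1,-0.02,0,0,0,0],[0,0.1,-0.02,0,0,0,0],[0,0.1,-0.02,0,0,0,0],[0,0.1,-0.01,0,0,0,0],[0,0.1,-0.01,0,0,0,0]],
  ],
)

```text
clock: 7.02
tcp_pos: [0.5621, -0.0646, 0.1502]
orientation: [0.697, 0.123, 0.696, -0.123]
wrist_force: [1.0, -2.2, -2.5]
finger_gap: 0.0175
```

```bash
python3 f.py
```

```text
clk 7.02 y 0.0802 x -0.0000 Fy -1.74 Fx 1.65 Fz -2.51 [ 0.56207008 -0.06464521  0.15024998]
```

Lateral force is nulled and drag is about 2 N. Advancing 5 mm at a time.

Request:
drive_tool(
  plan=[
    [[0,0.1,0.01,0,0,0,0],[0,0.1,0,0,0,0,0],[0,0.1,0,0,0,0,0],[0,0.1,0,0,0,0,0],[0,0.1,0,0,0,0,0]],
  ],
)

```text
clock: 7.43
tcp_pos: [0.5637, -0.0599, 0.1503]
orientation: [0.697, 0.123, 0.696, -0.123]
wrist_force: [3.7, -3.7, -4.9]
finger_gap: 0.0174
```

```bash
python3 f.py
```

```text
clk 7.43 y 0.0852 x -0.0000 Fy -2.24 Fx 4.69 Fz -4.95 [ 0.56373487 -0.05992192  0.15028181]
```

Request:
drive_tool(
  plan=[
    [[0,0.1,0.02,0,0,0,0],[0,0.1,0.02,0,0,0,0],[0,0.1,0,0,0,0,0],[0,0.1,0,0,0,0,0],[0,0.1,0,0,0,0,0]],
  ],
)

```text
clock: 7.85
tcp_pos: [0.5654, -0.0552, 0.1503]
orientation: [0.697, 0.123, 0.696, -0.123]
wrist_force: [3.1, -3.4, -5.1]
finger_gap: 0.0178
```

```bash
python3 f.py
```

```text
clk 7.85 y 0.0902 x -0.0000 Fy -2.15 Fx 4.03 Fz -5.08 [ 0.56540572 -0.05516885  0.15028551]
```

Request:
drive_tool(
  plan=[
    [[0.02,0.1,0.01,0,0,0,0],[0,0.1,0.01,0,0,0,0],[0,0.1,0,0,0,0,0],[0,0.1,0,0,0,0,0],[0,0.1,0,0,0,0,0]],
  ],
)

```text
clock: 8.27
tcp_pos: [0.567, -0.0504, 0.1503]
orientation: [0.696, 0.123, 0.696, -0.123]
wrist_force: [3.0, -3.7, -2.2]
finger_gap: 0.0175
```

```bash
python3 f.py
```

```text
clk 8.27 y 0.0952 x -0.0000 Fy -2.46 Fx 4.07 Fz -2.23 [ 0.56703506 -0.05044682  0.15027382]
```

Request:
drive_tool(
  plan=[
    [[0,0.1,0.01,0,0,0,0],[0,0.1,0.01,0,0,0,0],[0,0.1,0.01,0,0,0,0],[0,0.1,0,0,0,0,0],[0,0.1,0,0,0,0,0]],
  ],
)

```text
clock: 8.68
tcp_pos: [0.5687, -0.0457, 0.1503]
orientation: [0.696, 0.123, 0.697, -0.123]
wrist_force: [-1.5, -2.3, -0.5]
finger_gap: 0.0175
```

```bash
python3 f.py
```

```text
clk 8.68 y 0.1003 x -0.0000 Fy -2.66 Fx -0.62 Fz -0.53 [ 0.56869348 -0.04570585  0.15025928]
```

Request:
drive_tool(
  plan=[
    [[0,0.1,-0.01,0,0,0,0],[0,0.1,0,0,0,0,0],[0,0.1,0,0,0,0,0],[0,0.1,-0.01,0,0,0,0],[0,0.1,0,0,0,0,0]],
  ],
)

```text
clock: 9.1
tcp_pos: [0.5704, -0.041, 0.1503]
orientation: [0.696, 0.123, 0.696, -0.123]
wrist_force: [-1.1, -1.7, 1.6]
finger_gap: 0.0173
```

```bash
python3 f.py
```

```text
clk 9.10 y 0.1052 x 0.0000 Fy -1.99 Fx -0.42 Fz 1.61 [ 0.57039043 -0.04101842  0.15025428]
```

Request:
drive_tool(
  plan=[
    [[0,0.1,0,0,0,0,0],[0,0.1,0,0,0,0,0],[0,0.1,-0.01,0,0,0,0],[0,0.1,0,0,0,0,0],[0,0.1,0,0,0,0,0]],
  ],
)

```text
clock: 9.52
tcp_pos: [0.572, -0.0363, 0.1502]
orientation: [0.696, 0.123, 0.696, -0.123]
wrist_force: [-3.7, -1.5, 4.1]
finger_gap: 0.0176
```

```bash
python3 f.py
```

```text
clk 9.52 y 0.1102 x -0.0000 Fy -2.63 Fx -3.01 Fz 4.05 [ 0.5720255  -0.03630527  0.15021193]
```

Request:
drive_tool(
  plan=[
    [[-0.01,0.1,-0.01,0,0,0,0],[0,0.1,-0.01,0,0,0,0],[0,0.1,-0.01,0,0,0,0],[0,0.1,0,0,0,0,0],[0,0.1,0,0,0,0,0]],
  ],
)

```text
clock: 9.93
tcp_pos: [0.5737, -0.0316, 0.1503]
orientation: [0.696, 0.123, 0.696, -0.123]
wrist_force: [-2.9, -2.0, 2.8]
finger_gap: 0.0175
```

```bash
python3 f.py
```

```text
clk 9.93 y 0.1152 x 0.0000 Fy -2.84 Fx -2.06 Fz 2.77 [ 0.57370599 -0.03160171  0.15027478]
```

Request:
drive_tool(
  plan=[
    [[0,0.1,-0.01,0,0,0,0],[0,0.1,0,0,0,0,0],[0,0.1,0,0,0,0,0],[0,0.1,0,0,0,0,0],[0,0.1,0,0,0,0,0]],
  ],
)

```text
clock: 10.35
tcp_pos: [0.5754, -0.0269, 0.1502]
orientation: [0.696, 0.123, 0.696, -0.123]
wrist_force: [-3.0, -1.6, 2.9]
finger_gap: 0.0176
```

```bash
python3 f.py
```

```text
clk 10.35 y 0.1202 x 0.0000 Fy -2.54 Fx -2.26 Fz 2.92 [ 0.57536702 -0.02688151  0.15020547]
```

Request:
drive_tool(
  plan=[
    [[0,0.1,-0.01,0,0,0,0],[0,0.1,0,0,0,0,0],[0,0.1,-0.01,0,0,0,0],[0,0.1,0,0,0,0,0],[0,0.1,0,0,0,0,0]],
  ],
)

```text
clock: 10.77
tcp_pos: [0.577, -0.0222, 0.1502]
orientation: [0.697, 0.123, 0.696, -0.123]
wrist_force: [0.3, -2.2, 1.5]
finger_gap: 0.0178
```

```bash
python3 f.py
```

```text
clk 10.77 y 0.1252 x 0.0000 Fy -1.98 Fx 1.00 Fz 1.51 [ 0.57701023 -0.02217226  0.15023902]
```

Request:
drive_tool(
  plan=[
    [[0,0.1,0,0,0,0,0],[0,0.1,0,0,0,0,0],[0,0.1,0,0,0,0,0],[0,0.1,0,0,0,0,0],[0,0.1,0,0,0,0,0]],
  ],
)

```text
clock: 11.18
tcp_pos: [0.5787, -0.0174, 0.1503]
orientation: [0.697, 0.123, 0.696, -0.123]
wrist_force: [0.4, -3.2, 1.7]
finger_gap: 0.0173
```

```bash
python3 f.py
```

```text
clk 11.18 y 0.1303 x 0.0000 Fy -2.85 Fx 1.42 Fz 1.71 [ 0.57869005 -0.01742401  0.15025894]
```

Request:
drive_tool(
  plan=[
    [[0,0.1,0,0,0,0,0],[0,0.1,0.01,0,0,0,0],[0,0.1,0,0,0,0,0],[0,0.1,0,0,0,0,0],[0,0.1,0,0,0,0,0]],
  ],
)

```text
clock: 11.6
tcp_pos: [0.5803, -0.0127, 0.1502]
orientation: [0.696, 0.123, 0.696, -0.123]
wrist_force: [-0.4, -2.5, 1.9]
finger_gap: 0.0178
```

```bash
python3 f.py
```

```text
clk 11.60 y 0.1352 x -0.0000 Fy -2.52 Fx 0.49 Fz 1.87 [ 0.58032825 -0.01270422  0.15022449]
```

Request:
drive_tool(
  plan=[
    [[0,0.1,0,0,0,0,0],[0,0.1,0,0,0,0,0],[0,0.1,0,0,0,0,0],[0,0.1,0,0,0,0,0],[0,0.1,0,0,0,0,0]],
  ],
)

```text
clock: 12.02
tcp_pos: [0.582, -0.008, 0.1502]
orientation: [0.696, 0.123, 0.696, -0.123]
wrist_force: [-0.2, -2.4, 2.6]
finger_gap: 0.0177
```

```bash
python3 f.py
```

```text
clk 12.02 y 0.1402 x 0.0000 Fy -2.35 Fx 0.57 Fz 2.62 [ 0.58202414 -0.00800737  0.15024887]
```

Request:
drive_tool(
  plan=[
    [[0,0.1,0,0,0,0,0],[0,0.1,0,0,0,0,0],[0,0.1,0,0,0,0,0],[0,0.1,0,0,0,0,0],[0,0.1,0,0,0,0,0]],
  ],
)

```text
clock: 12.43
tcp_pos: [0.5836, -0.0033, 0.1502]
orientation: [0.696, 0.123, 0.696, -0.123]
wrist_force: [-1.4, -2.1, 2.2]
finger_gap: 0.0178
```

```bash
python3 f.py; python3 -c "
from h import *
cv2.imwrite('pics/side3.png',env.read_camera('side')[:,:,::-1])"
```

```text
clk 12.43 y 0.1453 x -0.0000 Fy -2.44 Fx -0.67 Fz 2.23 [ 0.58364559 -0.00325369  0.15024151]
```

View pics/side3.png

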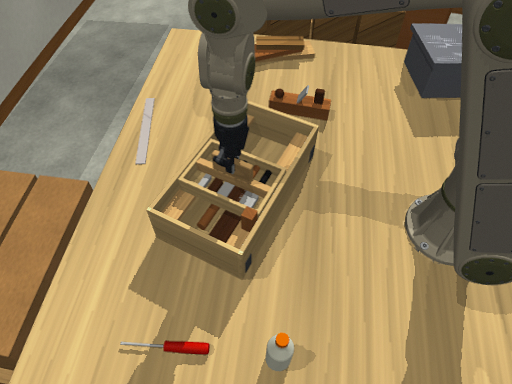

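The tray's end is against the block, at about (248,218), and the block is still upright on the ledge. No bind yet; drag is about 2.4 N.

Request:
drive_tool(
  plan=[
    [[0,0.1,0,0,0,0,0],[0,0.1,0,0,0,0,0],[0,0.1,0,0,0,0,0],[0,0.1,0,0,0,0,0],[0,0.1,0,0,0,0,0]],
  ],
)

```text
clock: 12.9
tcp_pos: [0.5853, 0.0014, 0.1502]
orientation: [0.696, 0.123, 0.696, -0.123]
wrist_force: [-1.4, -1.7, 3.7]
finger_gap: 0.0177
```

```bash
python3 f.py
```

```text
clk 12.90 y 0.1502 x 0.0000 Fy -2.03 Fx -0.78 Fz 3.66 [0.58530524 0.00143674 0.15024188]
```

Request:
drive_tool(
  plan=[
    [[0,0.1,0,0,0,0,0],[0,0.1,-0.01,0,0,0,0],[0,0.1,0,0,0,0,0],[0,0.1,0,0,0,0,0],[0,0.1,0,0,0,0,0]],
  ],
)

```text
clock: 13.32
tcp_pos: [0.5869, 0.0061, 0.1502]
orientation: [0.696, 0.123, 0.696, -0.123]
wrist_force: [-0.9, -1.9, 3.3]
finger_gap: 0.0179
```

```bash
python3 f.py
```

```text
clk 13.32 y 0.1552 x -0.0000 Fy -2.09 Fx -0.25 Fz 3.26 [0.58694637 0.00614387 0.15023091]
```

Request:
drive_tool(
  plan=[
    [[0,0.1,0,0,0,0,0],[0,0.1,0,0,0,0,0],[0,0.1,0,0,0,0,0],[0,0.1,0,0,0,0,0],[0,0.1,0,0,0,0,0]],
  ],
)

```text
clock: 13.73
tcp_pos: [0.5886, 0.0109, 0.1502]
orientation: [0.696, 0.123, 0.696, -0.123]
wrist_force: [-3.4, -2.1, 4.1]
finger_gap: 0.0174
```

```bash
python3 f.py
```

```text
clk 13.73 y 0.1602 x 0.0000 Fy -3.10 Fx -2.49 Fz 4.08 [0.58861921 0.01087446 0.1502389 ]
```

Request:
drive_tool(
  plan=[
    [[0,0.06,-0.01,0,0,0,0],[0,0.06,-0.01,0,0,0,0],[0,0.06,0,0,0,0,0],[0,0.06,0,0,0,0,0],[0,0.06,0,0,0,0,0]],
  ],
)

```text
clock: 14.15
tcp_pos: [0.5896, 0.0136, 0.1502]
orientation: [0.696, 0.123, 0.696, -0.123]
wrist_force: [-2.8, -1.6, 3.8]
finger_gap: 0.0174
```

```bash
python3 f.py
```

```text
clk 14.15 y 0.1632 x 0.0000 Fy -2.41 Fx -2.09 Fz 3.83 [0.58960809 0.01360986 0.15024177]
```

Request:
drive_tool(
  plan=[
    [[0,0.1,-0.01,0,0,0,0],[0,0.1,0,0,0,0,0],[0,0.1,-0.01,0,0,0,0],[0,0.1,0,0,0,0,0],[0,0.1,0,0,0,0,0]],
  ],
)

```text
clock: 14.57
tcp_pos: [0.5912, 0.0182, 0.1502]
orientation: [0.696, 0.123, 0.696, -0.123]
wrist_force: [-1.7, -2.9, 3.8]
finger_gap: 0.0174
```

```bash
python3 f.py
```

```text
clk 14.57 y 0.1680 x 0.0000 Fy -3.31 Fx -0.67 Fz 3.78 [0.5912034  0.0182097  0.15022562]
```

Request:
drive_tool(
  plan=[
    [[0,0.06,0,0,0,0,0],[0,0.06,0,0,0,0,0],[0,0.06,0,0,0,0,0],[0,0.06,0,0,0,0,0],[0,0.06,0,0,0,0,0]],
  ],
)

```text
clock: 14.98
tcp_pos: [0.592, 0.0206, 0.1502]
orientation: [0.696, 0.123, 0.696, -0.123]
wrist_force: [-2.7, -6.3, 4.1]
finger_gap: 0.0177
```

```bash
python3 f.py
```

```text
clk 14.98 y 0.1705 x 0.0000 Fy -6.86 Fx -0.47 Fz 4.10 [0.59203682 0.02056147 0.15023485]
```

The bind has started: 6.9 N against about 2.4 N drag. I'll go a hair further and hold to confirm.

Request:
drive_tool(
  plan=[
    [[0,0.03,0,0,0,0,0],[0,0.02,0,0,0,0,0],[0,0,0,0,0,0,0],[0,0,0,0,0,0,0],[0,0,0,0,0,0,0]],
  ],
)

```text
clock: 15.4
tcp_pos: [0.5922, 0.0209, 0.1502]
orientation: [0.696, 0.123, 0.696, -0.123]
wrist_force: [-2.5, -7.1, 4.1]
finger_gap: 0.0177
```

```bash
python3 f.py
```

```text
clk 15.40 y 0.1709 x 0.0000 Fy -7.51 Fx -0.02 Fz 4.11 [0.59218533 0.02092122 0.15022839]
```

Request:
drive_tool(
  plan=[
    [[0,0,0,0,0,0,0],[0,0,0,0,0,0,0],[0,0,0,0,0,0,0],[0,0,0,0,0,0,0],[0,0,0,0,0,0,0]],
  ],
)

```text
clock: 15.82
tcp_pos: [0.5922, 0.0209, 0.1502]
orientation: [0.696, 0.123, 0.696, -0.123]
wrist_force: [-3.8, -6.0, 4.3]
finger_gap: 0.0179
```

```bash
python3 f.py
```

```text
clk 15.82 y 0.1709 x 0.0000 Fy -6.90 Fx -1.55 Fz 4.30 [0.59216269 0.02092152 0.15024168]
```

A steady 7 N with no further motion is a clear bind, well short of forcing. Now drawing back to y ≈ 0.141.

Request:
drive_tool(
  plan=[
    [[0,-0.1,0,0,0,0,0],[0,-0.15,0,0,0,0,0],[0,-0.15,0,0,0,0,0],[0,-0.15,0,0,0,0,0],[0,-0.15,0,0,0,0,0]],
  ],
)

```text
clock: 16.23
tcp_pos: [0.5903, 0.0157, 0.1502]
orientation: [0.697, 0.123, 0.696, -0.122]
wrist_force: [1.2, 1.7, 2.1]
finger_gap: 0.0173
```

Request:
drive_tool(
  plan=[
    [[0,-0.15,0,0,0,0,0],[0,-0.15,0,0,0,0,0],[0,-0.15,0,0,0,0,0],[0,-0.15,0,0,0,0,0],[0,-0.15,0,0,0,0,0]],
  ],
)

```text
clock: 16.65
tcp_pos: [0.5876, 0.0079, 0.1502]
orientation: [0.697, 0.123, 0.696, -0.123]
wrist_force: [2.9, 1.8, 1.7]
finger_gap: 0.0174
```

Request:
drive_tool(
  plan=[
    [[0,-0.15,0,0,0,0,0],[0,-0.15,0,0,0,0,0],[0,-0.15,0,0,0,0,0],[0,-0.15,0,0,0,0,0],[0,-0.1,0,0,0,0,0]],
  ],
)

```text
clock: 17.07
tcp_pos: [0.5852, 0.0011, 0.1503]
orientation: [0.697, 0.123, 0.696, -0.123]
wrist_force: [3.5, 1.2, 0.3]
finger_gap: 0.0178
```

```bash
python3 f.py
```

```text
clk 17.07 y 0.1499 x 0.0000 Fy 2.34 Fx 2.92 Fz 0.31 [0.58522247 0.00114594 0.15025869]
```

Request:
drive_tool(
  plan=[
    [[0,-0.15,0,0,0,0,0],[0,-0.15,0.01,0,0,0,0],[0,-0.15,0.01,0,0,0,0],[0,-0.15,0,0,0,0,0],[0,-0.15,0,0,0,0,0]],
  ],
)

```text
clock: 17.48
tcp_pos: [0.5827, -0.0059, 0.1503]
orientation: [0.697, 0.123, 0.696, -0.123]
wrist_force: [5.0, -0.5, -0.9]
finger_gap: 0.0176
```

Request:
drive_tool(
  plan=[
    [[0,-0.1,0,0,0,0,0],[0,0,0,0,0,0,0],[0,0,0,0,0,0,0],[0,0,0,0,0,0,0],[0,0,0,0,0,0,0]],
  ],
)

```text
clock: 17.9
tcp_pos: [0.5823, -0.007, 0.1503]
orientation: [0.696, 0.123, 0.696, -0.123]
wrist_force: [4.2, -2.1, 0.7]
finger_gap: 0.0172
```

```bash
python3 f.py;  python3 -c "
from h import *
for n in ['wrist','side','scene']: cv2.imwrite(f'pics/{n}4.png',env.read_camera(n)[:,:,::-1])
im=cv2.imread('pics/side4.png')[120:270,140:320];cv2.imwrite('pics/side4c.png',cv2.resize(im,None,fx=4,fy=4,interpolation=2))"
```

```text
clk 17.90 y 0.1413 x -0.0000 Fy -0.63 Fx 4.64 Fz 0.73 [ 0.58230601 -0.00700374  0.1502501 ]
```

View pics/side4c.png

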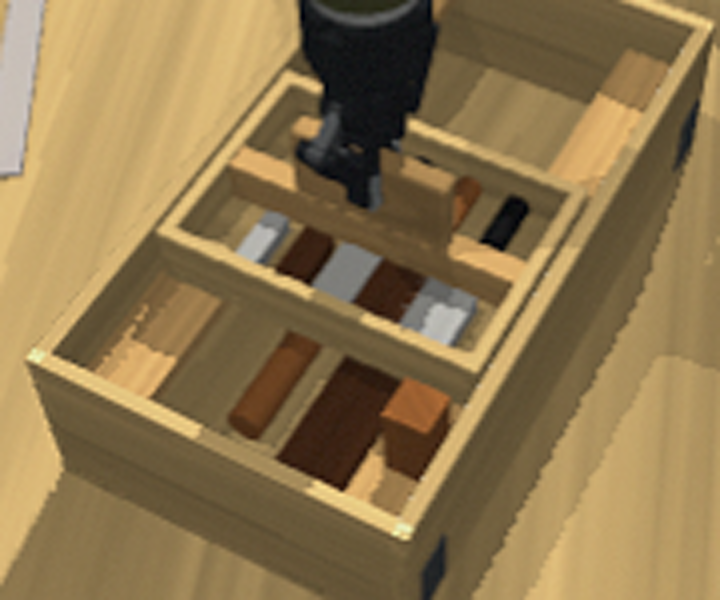

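View pics/wrist4.png

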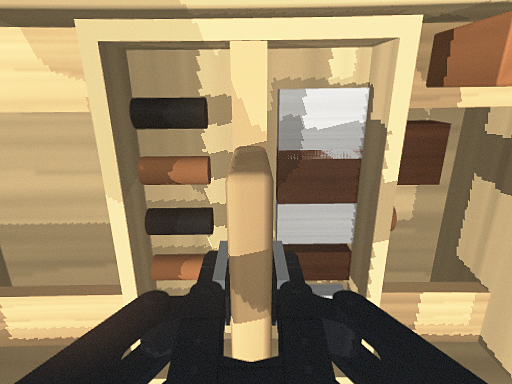

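The block is standing, at crop (416,406), with a clear gap to the tray. I'll ease the lateral force, then open gently.

Request:
drive_tool(
  plan=[
    [[0,0,0.02,0,0,0,0],[0,0,0.02,0,0,0,0],[0,0,0,0,0,0,0],[0,0,0,0,0,0,0],[0,0,0,0,0,0,0]],
  ],
)

```text
clock: 18.47
tcp_pos: [0.5824, -0.0069, 0.1502]
orientation: [0.696, 0.123, 0.696, -0.123]
wrist_force: [3.2, -1.7, 1.3]
finger_gap: 0.0174
```

```bash
python3 f.py
```

```text
clk 18.47 y 0.1414 x -0.0000 Fy -0.56 Fx 3.57 Fz 1.29 [ 0.58235383 -0.00690044  0.15022475]
```

Request:
drive_tool(
  plan=[
    [[0,0,0.02,0,0,0,0],[0,0,0,0,0,0,0],[0,0,0,0,0,0,0.25],[0,0,0,0,0,0,0.4],[0,0,0,0,0,0,0.6]],
  ],
)

```text
clock: 18.88
tcp_pos: [0.5818, -0.0062, 0.1496]
orientation: [0.696, 0.123, 0.697, -0.123]
wrist_force: [0.3, -0.7, -0.1]
finger_gap: 0.0448
```

Request:
drive_tool(
  plan=[
    [[0,0,0,0,0,0,0.8],[0,0,0,0,0,0,0.8],[0,0,0,0,0,0,0.8],[0,0,0,0,0,0,0.8],[0,0,0,0,0,0,0.8]],
  ],
)

```text
clock: 19.3
tcp_pos: [0.5828, -0.0068, 0.1502]
orientation: [0.696, 0.123, 0.696, -0.123]
wrist_force: [-0.2, -0.3, -0.1]
finger_gap: 0.0688
```

Request:
drive_tool(
  plan=[
    [[-0.5,0,0,0,0,0,0.8],[-1.5,0,0,0,0,0,0.8],[-2,0,0,0,0,0,0.8],[-3,0,0,0,0,0,0.8],[-3,0,0,0,0,0,0.8]],
  ],
)

```text
clock: 19.72
tcp_pos: [0.5821, -0.0067, 0.251]
orientation: [0.696, 0.123, 0.697, -0.123]
wrist_force: [1.3, -0.3, 0.8]
finger_gap: 0.0685
```

Request:
drive_tool(
  plan=[
    [[-3,0,0,0,0,0,0.8],[-1,0,0,0,0,0,0.8],[0,0,0,0,0,0,0.8],[0,0,0,0,0,0,0.8],[0,0,0,0,0,0,0.8]],
  ],
)

```text
clock: 20.13
tcp_pos: [0.5821, -0.0067, 0.2885]
orientation: [0.695, 0.123, 0.697, -0.123]
wrist_force: [0.3, -0.5, -0.4]
finger_gap: 0.0684
```

```bash
python3 -c "
from h import *
s=env.get_state();np.save('s5.npy',s,allow_pickle=True);print(s['clock'],s['tcp_pos'],s['wrist_force'])
for n in ['wrist','side']: cv2.imwrite(f'pics/{n}5.png',env.read_camera(n)[:,:,::-1])
im=cv2.imread('pics/wrist5.png')[0:300,130:512];cv2.imwrite('pics/w5c.png',cv2.resize(im,None,fx=2,fy=2,interpolation=2))
im=cv2.imread('pics/side5.png')[120:270,140:320];cv2.imwrite('pics/side5c.png',cv2.resize(im,None,fx=4,fy=4,interpolation=2))"
```

```text
20.1333 [ 0.58212192 -0.00671423  0.28849652] [ 0.32469283 -0.46045964 -0.43300982]
```

View pics/w5c.png

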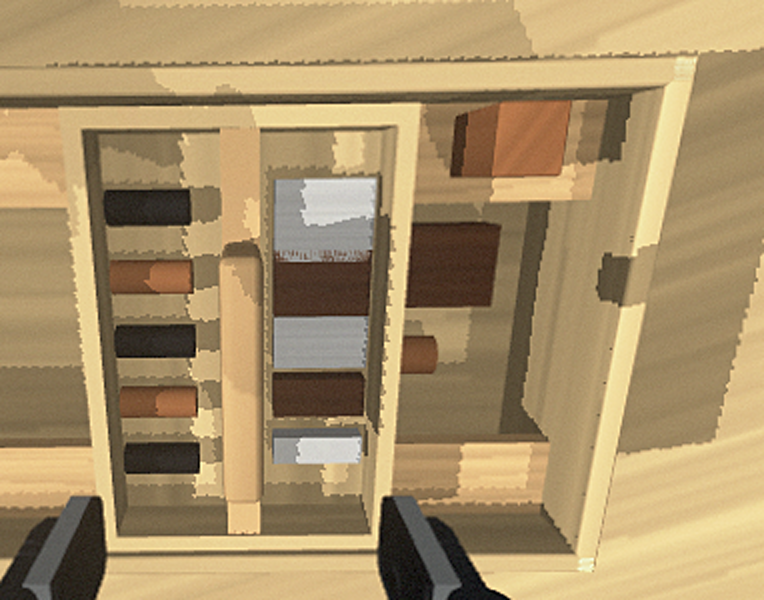

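View pics/side5c.png

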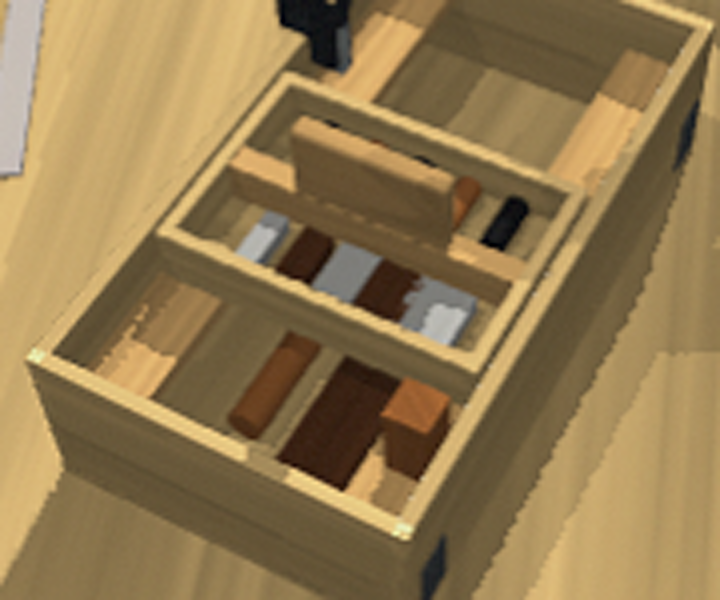

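```bash
python3 -c "
from h import *
s=np.load('s5.npy',allow_pickle=True).item();u=np.array([.3315,.9435,0])
w=lambda x,y,z:plane(ray('wrist',(x/2+130,y/2),s),z)@u
t=w(417,138,.13);b=w(498.5,138,.145);f=w(567,138,.145)
hb=w(222,400,.186);hf=w(262,400,.186)
print('tray edge',t,'block near',b,'far',f,'gap',b-t,'handle+80',(hb+hf)/2+.08)
"
```

```text
tray edge 0.2663743246771123 block near 0.29684278153048876 far 0.32556973765381325 gap 0.030468456853376458 handle+80 0.2667882948080341
```

The camera measures a 30.5 mm gap and odometry gives 29.5 mm. The block is upright and the arm is clear.

```bash
python3 -c "
from workcell import env
print(env.hand_in())"
```

```text
the job is handed in; nothing more can be done
None
```

I slid the tray by its handle, pushing the block ahead of it, until it bound, then drew it back about 3 cm, let go and handed the job in after about 20 s.

- **Bind:** the tray bound about 17 cm from where it started. I held it there for about 0.7 s at roughly 7 N. The ordinary drag is about 2.4 N, so that is a clear bind and well under the 16 N that counts as forcing.
- **Gap:** the last wrist picture gives 30.5 mm between the tray and the block. The arm's own movement from the bind point gives 29.5 mm.
- **Block and handle:** the last pictures show the block upright on its ledge. The fingers were open and about 10 cm above the handle.
- **Other tools:** the arm stayed above the chest. I did not take a final picture check of the glue, plane and screwdriver themselves.
- **Sideways force:** while sliding, the force across the runners reached about 5 N from small misalignment. I trimmed it out, and it was near zero when the bind was felt.
- **Early camera check:** rim corners triangulated from the scene and side cameras came out 6 mm low, and one tray rim corner 13 mm low. The handle grasp used the wrist and side views, which agreed to about 1 mm.

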